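# Sort the finished carvings

## Robot

A 6-joint arm with a two-finger parallel gripper is mounted at the origin on the work surface. World frame = base frame: x ahead of the robot, y to its left, z up, the work surface at z = 0. Lengths are in mm, angles in rad, forces in N, time in s.
With the tool pointing down it reaches from about 250 to 725 mm from the base axis. Payload 4 kg.
Tool frame: the origin (TCP) lies between the finger pads; the fingertips stand 19 mm ahead of it and the grasp point (between the pads) is the TCP (arm.nose_length is the distance from the TCP to the fingertips, in mm); z points along the fingers, y is the line along which they close (so a half turn about z gives the same grasp; the last joint's range is limited). The gripper opens to 85 mm and grips with 20 to 120 N. Pads are 22 mm wide; open, the fingers measure 114 mm over their backs; the gripper's body (76 mm by 85 mm) begins 54 mm behind the grasp point. The pads swing forward as they close: fully open they stand 13 mm farther back than shut.
Start: joints at [1.119, 0.241, 0.005, 1.335, 0, 1.571], TCP at [218.291, 449.832, 250.306] pointing down, gripper open.
Joint ranges: [-2.72, 2.72], [-1.05, 1.87], [-1.09, 1.28], [-1.99, 2.15], [-1.42, 1.44], [-3.14, 3.14]. Speed limits (rad/s): [2.79, 2.79, 3.14, 3.14, 3.14, 3.14].

## Interface

Orientations are given as a unit quaternion [w, x, y, z].
In Python, from workcell import arm gives the robot as it stands.
- The arm moves only by the shell command python3 -m jog 'ROWS'. ROWS is JSON, one flat list of numbers, 7 for each row, row after row: the turn, a rotation vector about the tool's x, y, z in rad, then the shift along the tool's x, y, z in cm, then the closure, from 0 (fully open) to 1 (shut). In form: [ax, ay, az, dx, dy, dz, grip, ax, ay, az, dx, dy, dz, grip, ...]. A call has exactly 8 rows; each row shifts and turns the commanded pose from where the row before left it, along the tool's axes as they then stand; what a row does not reach is not made up. A row lasts 1/12 s, in which the tool goes at most 41.7 mm and 7.16 degrees, less where a joint would pass 70% of its speed; a pose out of reach is approached as far as the arm can. A call with a gripper value outside its range is refused whole. The fingers move at their own pace and stop on an object; the grip force is fixed at half the most. Time passes only in rows, so rows that do not move let the fingers close, or fill a call up. It gives the time, the measured TCP pose, the force, the opening and the grip force at its end, in the units of the state.
- arm.observe(): the state, without advancing time (a new reading comes with each control period).
- arm.read_camera(name): name is "scene" or "top" or "wrist"; returns a dict with "frame" (480x640x3 uint8, blue, green, red), "camera_matrix" (3x3 intrinsics, pixels), "xyz" and "attitude" of the camera in the world. Camera axes: x right, y down, z forward; pixel columns grow to the right and rows downward; lengths in mm; the calibration is good to about 2 mm. A picture is of the moment at which its call begins. There is no depth.
- arm.hand_in(): hands the job in; it is judged then, once.
The state is a dict: "time": time; "joint_pos": joint angles; "dq": joint speeds; "joint_torque": joint torques, N m; "position": TCP position; "orientation": TCP orientation; "contact_force": force on the tool from outside, world axes, zero at the start; "torque": the same for the moment, N m; "finger_gap": opening from 0.0 (shut) to 1.0 (fully open); "gripper_force": force on a finger pad.
Only numpy, scipy, OpenCV 4.12 (cv2) and the standard library are available. Lean on these libraries where they do the work, as an engineer would, in place of code of your own. Each camera call takes 0.05 s, during which the arm holds its last target. There are 200 camera calls.

## Task

Sort the two finished pieces lying loose on the carver's bench: lay the tool handle (the one with the brass ferrule) flat on the floor of the long wooden tray, and put the round turned drawer knob in the square basket. Leave both containers standing flat on the bench.

Things in the scene. Friction and masses are not known exactly. Their poses are not given: they have to be found in the camera images.
- handle_center (a point): Centre of the finished wooden tool handle, half-way up. The handle lies along its own x axis: 120 mm long over all, 26 mm wide (y), 22 mm high (z), with rounded edges; the last 20 mm towards +x are a bare brass ferrule 18 mm in diameter. The point is half-way along the 120 mm, 11 mm above the bench. About 50 g.
- knob_center (a point): Centre of the turned wooden drawer knob, a round mushroom shape standing on its foot, 42 mm high, z axis up; the point is half-way up, 21 mm above the bench. The head, 44 mm in diameter, is straight-sided from 2 mm below to 12 mm above this point; under it a narrow neck (24 mm) and a foot 36 mm in diameter. About 40 g.
- tray: The long, dark wooden open tray, loose on the bench, about 0.7 kg. Outside 130 mm (its x) by 240 mm (its y) by 35 mm high; walls 6 mm, floor 6 mm thick. Origin at the centre of its underside, z up.
- basket: The square blue-green plastic basket with slatted sides, open on top, loose on the bench, about 0.6 kg. Outside 150 mm by 150 mm by 45 mm high; walls 5 mm, floor 5 mm thick. Origin at the centre of its underside, z up.
There are look-alikes about, which are no part of the job. Leave any blue look-alike of the part that bears handle_center alone.

How it is judged:
By the outcome, as a careful person would: the job done as asked, in the order asked, and still so for the second after the job is handed in, with the robot touching nothing.
It also fails if it takes over 59 s, if anything falls off the work surface, if the arm or the gripper's body presses on something with over 40 N, if the wrist force passes 120 N, or if a joint passes its speed limit or range.

## Working session

There is one attempt and no reset: what is moved stays moved. The work goes in short steps, Python scripts to look and compute and a shell command to move; the robot and the scene stay as the last step left them, time stands still between calls to the robot, and variables do not carry over. Pictures are saved under pics/ and viewed, at most 10 in all, crops included, and the job is handed in when it is done.

```bash
mkdir -p pics; cat > h.py <<'E'
import numpy as np, cv2
from scipy.spatial.transform import Rotation as R
from workcell import arm
def rot(q): return R.from_quat([q[1],q[2],q[3],q[0]]).as_matrix()
def cam(n,f=None):
    c=arm.read_camera(n)
    if f: cv2.imwrite('pics/'+f,c['frame'])
    a=np.array(c['attitude'],float); Rm=a if a.shape==(3,3) else rot(a)
    return c['frame'],np.array(c['camera_matrix'],float),np.array(c['xyz'],float),Rm
def world(C,u,v,z):
    d=C[3]@np.linalg.solve(C[1],[u,v,1.]); return (C[2]+d*(z-C[2][2])/d[2]).round(1)
def pix(C,p):
    q=C[1]@(C[3].T@(np.array(p,float)-C[2])); return (q[:2]/q[2]).round(1)
def save(C,fn): 
    import pickle; pickle.dump(C,open(fn,'wb'))
def load(fn):
    import pickle; return pickle.load(open(fn,'rb'))
def tool():
    s=arm.observe(); return np.array(s['position']),rot(s['orientation'])
E
python3 - <<'E'
from h import *
for n in ('top','wrist'):
    C=cam(n,n+'1.png'); save(C,n+'1.pkl'); print(C[2],C[3])
p,r=tool(); print(p,r.round(3), arm.observe()['time'])
E
```

```text
[298.68767945  -7.87325333 963.18425546] [[ 0.02885299 -0.98593778  0.16460313]
 [-0.99944975 -0.03115067 -0.01139416]
 [ 0.01636143 -0.16418381 -0.98629406]]
[149.58377248 483.29294839 372.49148874] [[ 0.43647934  0.86003513  0.26424488]
 [ 0.89971281 -0.41669839 -0.12992039]
 [-0.00162568  0.29445207 -0.95566486]]
[218.02791487 449.3473332  249.47579875] [[-0.9    0.437 -0.001]
 [ 0.437  0.9   -0.002]
 [ 0.    -0.002 -1.   ]] 0.1
```

View pics/top1.png

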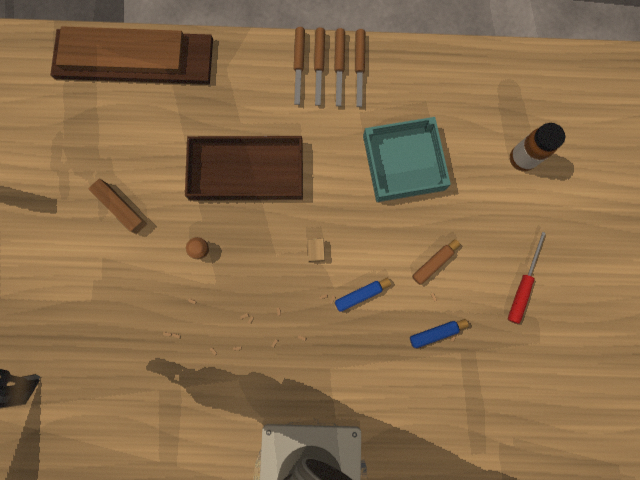

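The top view shows the wooden handle at about (437,261) with its brass end at (459,243), the knob at (197,248), the tray at (245,168) and the basket at (407,160). There are two blue look-alikes, at (362,295) and (440,334).

```bash
python3 - <<'E'
from h import *
C=load('top1.pkl')
a,b=world(C,415,280,11),world(C,460,242,11); print('handle',a,b,(a+b)/2,np.linalg.norm(a-b),np.arctan2(b[1]-a[1],b[0]-a[0]))
print('knob',world(C,197,248,27))
print('tray',[world(C,*p,35) for p in((187,137),(302,136),(303,200),(186,199))])
print('bask',[world(C,*p,45) for p in((364,129),(437,118),(449,190),(377,201))])
print('blues',world(C,362,295,11),world(C,440,334,11),'block',world(C,317,250,15))
im=C[0]; x=cv2.resize(im[225:300,400:475],None,fx=5,fy=5,interpolation=2); y=cv2.resize(im[215:290,160:235],None,fx=5,fy=5,interpolation=2)
cv2.imwrite('pics/z.png',np.hstack([x,y]))
E
```

```text
handle [ 385. -202.   11.] [ 466.9 -296.    11. ] [ 425.95 -249.     11.  ] 124.67401493494944 -0.8540790532231941
knob [434.9 242.7  27. ]
tray [array([666.6, 278.6,  35. ]), array([677.4,  39.4,  35. ]), array([539.6,  32.2,  35. ]), array([533.8, 270.3,  35. ])]
bask [array([693.2, -89.4,  45. ]), array([ 723. , -242.1,   45. ]), array([ 567.9, -265.1,   45. ]), array([ 539.9, -118.2,   45. ])]
blues [351.2 -93.9  11. ] [ 277.9 -252.2   11. ] block [4.402e+02 4.000e-01 1.500e+01]
```

View pics/z.png

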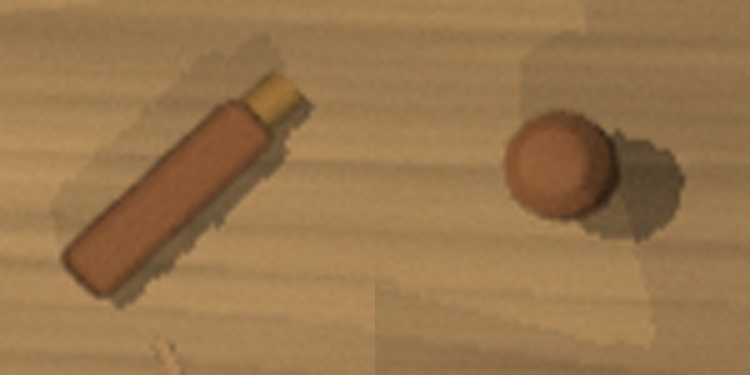

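Handle centre is about (427,-247), knob (435,243), tray centre (604,155) and basket centre (631,-179). The measured sizes match the given ones. I'm going above the handle for a closer look.

```bash
python3 -m jog '[0,0,0,-2.46,-2.68,0.5,0, 0,0,0,-2.46,-2.68,0.5,0, 0,0,0,-2.46,-2.68,0.5,0, 0,0,0,-2.46,-2.68,0.5,0, 0,0,0,-2.46,-2.68,0.5,0, 0,0,0,-2.46,-2.68,0.5,0, 0,0,0,-2.46,-2.68,0.5,0, 0,0,0,-2.46,-2.68,0.5,0]'
python3 -m jog '[0,0,0,-2.46,-2.68,0.5,0, 0,0,0,-2.46,-2.68,0.5,0, 0,0,0,-2.46,-2.68,0.5,0, 0,0,0,-2.46,-2.68,0.5,0, 0,0,0,-2.46,-2.68,0.5,0, 0,0,0,-2.46,-2.68,0.5,0, 0,0,0,-2.46,-2.68,0.5,0, 0,0,0,-2.46,-2.68,0.5,0]'
python3 -m jog '[0,0,0,-2.46,-2.68,0.5,0, 0,0,0,-2.46,-2.68,0.5,0, 0,0,0,-2.46,-2.68,0.5,0, 0,0,0,-2.46,-2.68,0.5,0, 0,0,0.1,0,0,0,0, 0,0,0.1,0,0,0,0, 0,0,0.1,0,0,0,0, 0,0,0.1,0,0,0,0]'
python3 - <<'E'
from h import *
C=cam('wrist','w2.png'); save(C,'w2.pkl'); p,r=tool(); print(p,r.round(3),arm.observe()['joint_pos'])
print(pix(C,[427,-247,11]))
E
```

```text
time: 0.77
position: [301.5, 169.3, 209.9]
orientation: [-0.0, 0.224, 0.975, -0.0]
contact_force: [1.8, -0.4, 0.3]
finger_gap: 0.999
gripper_force: 0.0
time: 1.43
position: [385.0, -109.7, 169.9]
orientation: [-0.0, 0.224, 0.975, 0.0]
contact_force: [0.4, 1.7, 0.7]
finger_gap: 0.998
gripper_force: 0.0
time: 2.1
position: [426.4, -247.4, 149.5]
orientation: [-0.001, 0.416, 0.909, 0.0]
contact_force: [0.0, -0.6, -0.0]
finger_gap: 1.001
gripper_force: 0.0
[ 426.43164801 -247.24439392  149.60192093] [[-0.652  0.758 -0.001]
 [ 0.758  0.652  0.001]
 [ 0.002 -0.001 -1.   ]] [-5.25436247e-01  2.96909922e-01 -1.92431337e-01  1.08307737e+00
  5.73058989e-06  3.34860338e-01]
[317.3 238.1]
```

View pics/w2.png

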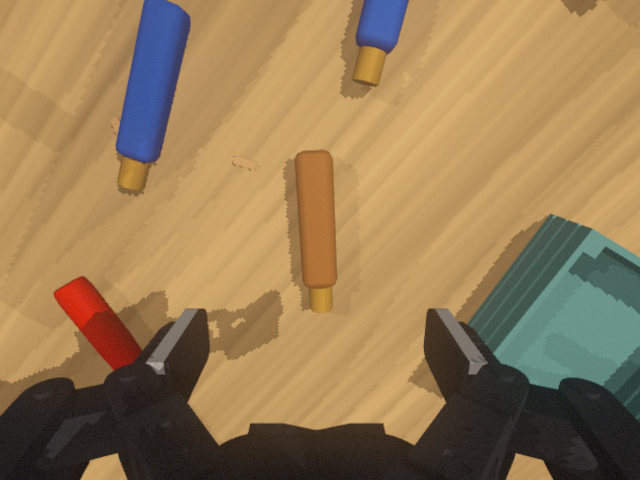

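In the wrist view the handle runs from its wooden end at (314,152) to its brass end at (321,311). The basket is to the right and a red screwdriver is at left.

```bash
python3 - <<'E'
from h import *
C=load('w2.pkl'); p,r=tool()
a,b=world(C,313.5,151,13),world(C,320.5,311,10); m=(a+b)/2; print(a,b,m,np.linalg.norm(a-b))
print('in tool cm',r.T@(m-p)/10,'dir',r.T@(b-a))
print('basket',r.T@(world(C,556,215,45)-p),r.T@(world(C,410,382,0)-p),'red',r.T@(world(C,125,365,10)-p),r.T@(world(C,80,285,10)-p))
E
```

```text
[ 384.2 -201.5   13. ] [ 468.2 -290.7   10. ] [ 426.2 -246.1   11.5] 122.56280022910703
in tool cm [ 0.08067155  0.06436725 13.81030005] dir [-122.40713475    5.49918953    2.80931951]
basket [ 25.15552724 150.54901899 104.56119876] [-133.87087751   81.87661715  149.35353981] red [-110.35775593 -157.79317133  139.51608045] [ -38.83427769 -181.73846499  139.63844001]
```

```bash
python3 -m jog '[0,0,-0.045,0.1,0.06,3,0, 0,0,0,0,0,3,0, 0,0,0,0,0,3,0, 0,0,0,0,0,2.5,0, 0,0,0,0,0,1.45,0, 0,0,0,0,0,0,0, 0,0,0,0,0,0,1, 0,0,0,0,0,0,1]'
python3 -m jog '[0,0,0,0,0,0,1, 0,0,0,0,0,0,1, 0,0,0,0,0,0,1, 0,0,0,0,0,0,1, 0,0,0,0,0,0,1, 0,0,0,0,0,0,1, 0,0,0,0,0,0,1, 0,0,0,0,0,0,1]'
```

```text
time: 2.82
position: [427.4, -246.4, 21.7]
orientation: [0.001, 0.392, 0.92, -0.0]
contact_force: [0.3, -0.4, -0.0]
finger_gap: 0.754
gripper_force: 0.0
time: 3.48
position: [427.8, -246.7, 22.2]
orientation: [0.002, 0.392, 0.92, -0.0]
contact_force: [-0.8, 0.5, 5.3]
finger_gap: 0.287
gripper_force: 60.4
```

```bash
python3 -m jog '[0,0,0,0,0,-2,1, 0,0,0,0,0,-3,1, 0,0,0,0,0,-3,1, 0,0,0,0,0,-3,1, 0,0,0,1.4,3.38,0,1, 0,0,0,1.4,3.38,0,1, 0,0,0,1.4,3.38,0,1, 0,0,0,1.4,3.38,0,1]'
python3 -m jog '[0,0,0,1.4,3.38,0,1, 0,0,0,1.4,3.38,0,1, 0,0,0,1.4,3.38,0,1, 0,0,0,1.4,3.38,0,1, 0,0,0,1.4,3.38,0,1, 0,0,0,1.4,3.38,0,1, 0,0,0,1.4,3.38,0,1, 0,0,0,1.4,3.38,0,1]'
python3 -m jog '[0,0,0.12,0,0,0,1, 0,0,0.12,0,0,0,1, 0,0,0.12,0,0,0,1, 0,0,0.12,0,0,0,1, 0,0,0.12,0,0,0,1, 0,0,0.12,0,0,0,1, 0,0,0,0,0,0,1, 0,0,0,0,0,0,1]'
python3 - <<'E'
from h import *
C=cam('wrist','w3.png'); save(C,'w3.pkl'); p,r=tool(); print(p,r.round(3))
E
```

```text
time: 4.15
position: [485.9, -110.9, 131.3]
orientation: [0.0, 0.393, 0.919, 0.0]
contact_force: [0.1, -0.3, 0.1]
finger_gap: 0.287
gripper_force: 59.6
time: 4.82
position: [603.5, 157.6, 130.8]
orientation: [-0.0, 0.392, 0.92, -0.0]
contact_force: [0.8, -0.3, -0.9]
finger_gap: 0.29
gripper_force: 59.6
time: 5.48
position: [603.1, 155.8, 130.7]
orientation: [-0.0, 0.69, 0.724, -0.0]
contact_force: [-0.1, 0.2, -1.4]
finger_gap: 0.289
gripper_force: 59.6
[603.20016697 155.83346538 130.73198399] [[-0.047  0.999 -0.   ]
 [ 0.999  0.047 -0.   ]
 [-0.    -0.    -1.   ]]
```

View pics/w3.png

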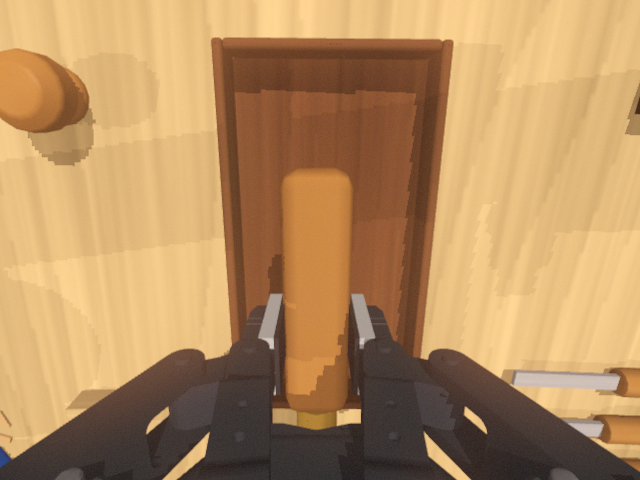

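The handle is held level and lengthwise over the tray, whose rim corners are at (214,40) and (451,42). Its side walls run down to about (232,355) and (423,355).

```bash
python3 - <<'E'
from h import *
C=load('w3.pkl'); p,r=tool()
for u,v in((214,40),(451,42),(233,340),(424,340),(320,403)): print((r.T@(world(C,u,v,35)-p)).round(1))
C=load('w3.pkl'); print('knob',world(C,28,90,33))
E
```

```text
[121.1 -55.1  95.7]
[120.2  70.4  95.7]
[-59.6 -56.9  95.8]
[-59.4  71.6  95.7]
[-110.7    1.8   95.7]
knob [438.2 244.9  33. ]
```

```bash
python3 -m jog '[0,0,0,0.3,0.7,3,1, 0,0,0,0,0,3,1, 0,0,0,0,0,2,1, 0,0,0,0,0,1.2,1, 0,0,0,0,0,0.5,1, 0,0,0,0,0,0.5,1, 0,0,0,0,0,0,1, 0,0,0,0,0,0,1]'
python3 -m jog '[0,0,0,0,0,0,0.45, 0,0,0,0,0,0,0.45, 0,0,0,0,0,0,0.45, 0,0,0,0,0,0,0.45, 0,0,0,0,0,-1,0.45, 0,0,0,0,0,-3,0.45, 0,0,0,0,0,-3,0.45, 0,0,0,0,0,-3,0.45]'
```

```text
time: 6.2
position: [611.3, 159.4, 30.2]
orientation: [0.001, 0.691, 0.723, 0.001]
contact_force: [-0.4, -0.3, -0.9]
finger_gap: 0.289
gripper_force: 59.6
time: 6.87
position: [609.8, 159.1, 130.3]
orientation: [-0.0, 0.691, 0.722, -0.0]
contact_force: [1.1, 0.2, 1.0]
finger_gap: 0.55
gripper_force: 0.0
```

```bash
python3 -m jog '[0,0,0,1.88,-3.36,0,0, 0,0,0,1.88,-3.36,0,0, 0,0,0,1.88,-3.36,0,0, 0,0,0,1.88,-3.36,0,0, 0,0,0,1.88,-3.36,0,0, 0,0,0,0,0,0,0, 0,0,0,0,0,0,0, 0,0,0,0,0,0,0]'
python3 - <<'E'
from h import *
C=cam('wrist'); save(C,'w4.pkl'); p,r=tool(); print(p,r.round(3), arm.observe()['joint_pos']); T=cam('top'); save(T,'t4.pkl')
cv2.imwrite('pics/v4.png',np.hstack([cv2.resize(C[0],(400,300)),cv2.resize(T[0][100:280,150:390],(400,300))]))
print(pix(C,[436,244,42]))
E
```

```text
time: 7.53
position: [439.1, 246.1, 129.9]
orientation: [0.001, 0.691, 0.723, 0.001]
contact_force: [0.5, -0.4, 0.1]
finger_gap: 1.001
gripper_force: 0.0
[439.60421643 245.83834846 129.67999765] [[-0.044  0.999  0.002]
 [ 0.999  0.044  0.001]
 [ 0.001  0.002 -1.   ]] [ 5.10108696e-01  3.32977791e-01 -1.98082888e-01  1.03742675e+00
 -3.70668527e-04  2.03738103e+00]
[311.9 263.8]
```

View pics/v4.png

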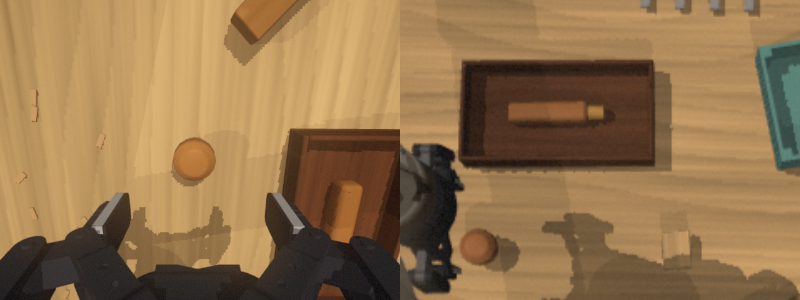

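The handle lies flat in the tray. The knob head is at (194,160) in the half-scale wrist view, which is (310,257) at full scale.

```bash
python3 - <<'E'
from h import *
C=load('w4.pkl'); p,r=tool()
for z in(27,38): 
  k=world(C,310.5,257,z); print(k,r.T@(k-p))
E
```

```text
[435.  243.1  27. ] [ -2.33490581  -5.05243771 102.39900553]
[434.9 246.9  38. ] [ 1.47233191 -4.97033833 91.4013603 ]
```

```bash
python3 -m jog '[0,0,0,0,-0.5,2,0, 0,0,0,0,0,3,0, 0,0,0,0,0,3,0, 0,0,0,0,0,1.5,0, 0,0,0,0,0,0.8,0, 0,0,0,0,0,0,0, 0,0,0,0,0,0,1, 0,0,0,0,0,0,1]'
python3 -m jog '[0,0,0,0,0,0,1, 0,0,0,0,0,0,1, 0,0,0,0,0,0,1, 0,0,0,0,0,0,1, 0,0,0,0,0,0,1, 0,0,0,0,0,0,1, 0,0,0,0,0,0,1, 0,0,0,0,0,0,1]'
python3 -c "
from h import *
p,r=tool();print(p,r.round(3))"
```

```text
time: 8.3
position: [434.8, 245.9, 26.9]
orientation: [0.0, 0.692, 0.722, 0.001]
contact_force: [0.8, 0.6, -0.3]
finger_gap: 0.745
gripper_force: 0.0
time: 8.97
position: [434.5, 246.0, 27.6]
orientation: [0.001, 0.691, 0.722, 0.002]
contact_force: [0.1, -0.4, 5.5]
finger_gap: 0.48
gripper_force: 60.1
[434.49495727 246.04628282  27.59352493] [[-0.044  0.999  0.003]
 [ 0.999  0.044  0.001]
 [ 0.001  0.003 -1.   ]]
```

```bash
python3 -m jog '[0,0,0,0,0,-1,1, 0,0,0,0,0,-3,1, 0,0,0,0,0,-3,1, 0,0,0,0,0,-3,1, 0,0,0,-3.33,1.37,0,1, 0,0,0,-3.33,1.37,0,1, 0,0,0,-3.33,1.37,0,1, 0,0,0,-3.33,1.37,0,1]'
python3 -m jog '[0,0,0,-3.33,1.37,0,1, 0,0,0,-3.33,1.37,0,1, 0,0,0,-3.33,1.37,0,1, 0,0,0,-3.33,1.37,0,1, 0,0,0,-3.33,1.37,0,1, 0,0,0,-3.33,1.37,0,1, 0,0,0,-3.33,1.37,0,1, 0,0,0,-3.33,1.37,0,1]'
python3 -m jog '[0,0,0,-3.33,1.37,0,1, 0,0,-0.07,0,0,0,1, 0,0,-0.07,0,0,0,1, 0,0,0,0,0,0,1, 0,0,0,0,0,0,1, 0,0,0,0,0,0,1, 0,0,0,0,0,0,1, 0,0,0,0,0,0,1]'
python3 - <<'E'
from h import *
C=cam('wrist','w5.png'); save(C,'w5.pkl'); p,r=tool(); print(p,r.round(3))
E
```

```text
time: 9.63
position: [494.5, 113.9, 127.4]
orientation: [0.001, 0.691, 0.723, 0.001]
contact_force: [0.3, 0.6, -0.8]
finger_gap: 0.482
gripper_force: 60.8
time: 10.3
position: [615.5, -148.2, 126.9]
orientation: [0.0, 0.691, 0.722, 0.0]
contact_force: [0.2, -0.1, -0.7]
finger_gap: 0.479
gripper_force: 60.7
time: 10.97
position: [630.2, -178.6, 126.2]
orientation: [0.0, 0.639, 0.769, 0.0]
contact_force: [0.7, -0.6, -1.0]
finger_gap: 0.482
gripper_force: 60.8
[ 630.22885851 -178.63801466  126.13260591] [[-0.183  0.983  0.   ]
 [ 0.983  0.183 -0.   ]
 [-0.     0.    -1.   ]]
```

View pics/w5.png

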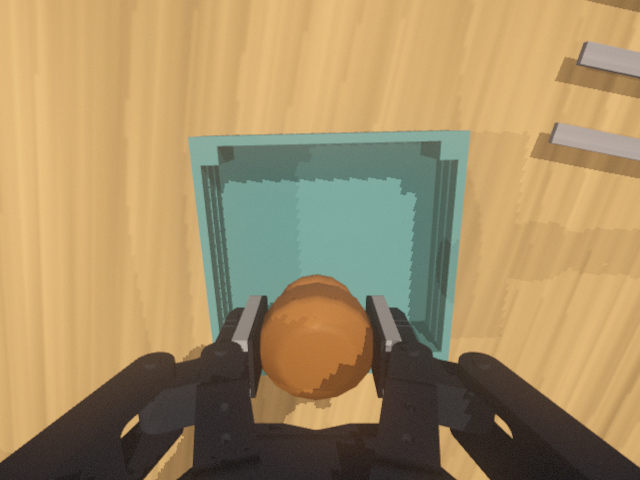

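The knob is held over the basket, whose far rim corners are at (191,138) and (469,132).

```bash
python3 - <<'E'
from h import *
C=load('w5.pkl'); p,r=tool()
for u,v in((191,138),(469,132),(213,350),(450,350)): print((r.T@(world(C,u,v,45)-p)).round(1))
E
```

```text
[ 71.8 -67.1  81.1]
[74.8 80.1 81.1]
[-57.6 -66.1  81.1]
[-57.6  84.2  81.2]
```

```bash
python3 -m jog '[0,0,0,0,0.8,2,1, 0,0,0,0,0,3,1, 0,0,0,0,0,2,1, 0,0,0,0,0,1.2,1, 0,0,0,0,0,0.6,1, 0,0,0,0,0,0.5,1, 0,0,0,0,0,0,1, 0,0,0,0,0,0,1]'
python3 -m jog '[0,0,0,0,0,0,0.3, 0,0,0,0,0,0,0.3, 0,0,0,0,0,0,0.3, 0,0,0,0,0,0,0.3, 0,0,0,0,0,0,0.3, 0,0,0,0,0,-1,0.3, 0,0,0,0,0,-3,0.3, 0,0,0,0,0,-3,0.3]'
python3 -m jog '[0,0,0,0,0,-3,0.3, 0,0,0,0,0,-3,0.3, 0,0,0,0,0,-3,0.3, 0,0,0,3,0,0,0, 0,0,0,4,0,0,0, 0,0,0,4,0,0,0, 0,0,0,4,0,0,0, 0,0,0,3,0,0,0]'
python3 -m jog '[0,0,0,0,-3,0,0, 0,0,0,0,-3,0,0, 0,0,0,0,-3,0,0, 0,0,0,0,-3,0,0, 0,0,0,0,-3,0,0, 0,0,0,0,-3,0,0, 0,0,0,0,-2,0,0, 0,0,0,0,0,0,0]'
python3 -c "
from h import *
cam('top','t6.png')"
```

```text
time: 11.68
position: [639.1, -178.0, 34.2]
orientation: [0.001, 0.639, 0.769, 0.001]
contact_force: [-0.4, 0.8, -0.5]
finger_gap: 0.481
gripper_force: 61.0
time: 12.35
position: [636.5, -177.3, 102.2]
orientation: [-0.002, 0.639, 0.769, -0.001]
contact_force: [-0.4, -0.5, 0.9]
finger_gap: 0.703
gripper_force: 0.0
time: 13.02
position: [604.3, 1.9, 194.0]
orientation: [0.0, 0.639, 0.769, 0.001]
contact_force: [-0.1, 0.7, 0.1]
finger_gap: 0.997
gripper_force: 0.0
time: 13.68
position: [404.3, -37.7, 193.4]
orientation: [-0.001, 0.64, 0.769, -0.001]
contact_force: [-1.3, -0.6, -1.0]
finger_gap: 0.996
gripper_force: 0.0
```

View pics/t6.png

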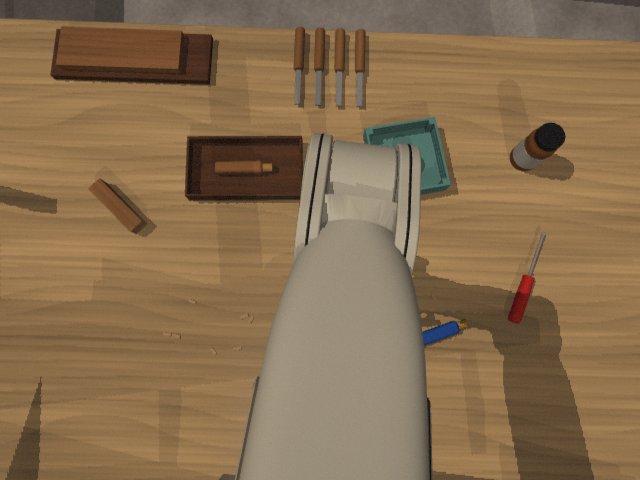

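The handle lies flat in the tray at (244,168), and both containers have not moved. The arm hides the basket floor, so I'm moving it aside and looking once more.

```bash
python3 -m jog '[0,0,0,3.5,0,0,0, 0,0,0,3.5,0,0,0, 0,0,0,3.5,0,0,0, 0,0,0,3.5,0,0,0, 0,0,0,3.5,0,0,0, 0,0,0,3.5,0,0,0, 0,0,0,3.5,0,0,0, 0,0,0,0,0,0,0]'
python3 -c "
from h import *
C=cam('top'); cv2.imwrite('pics/t7.png',cv2.resize(C[0][90:340,160:500],None,fx=2,fy=2))"
```

```text
time: 14.4
position: [364.1, 209.6, 193.7]
orientation: [-0.0, 0.636, 0.772, 0.002]
contact_force: [1.1, 0.6, 1.3]
finger_gap: 0.997
gripper_force: 0.0
```

View pics/t7.png

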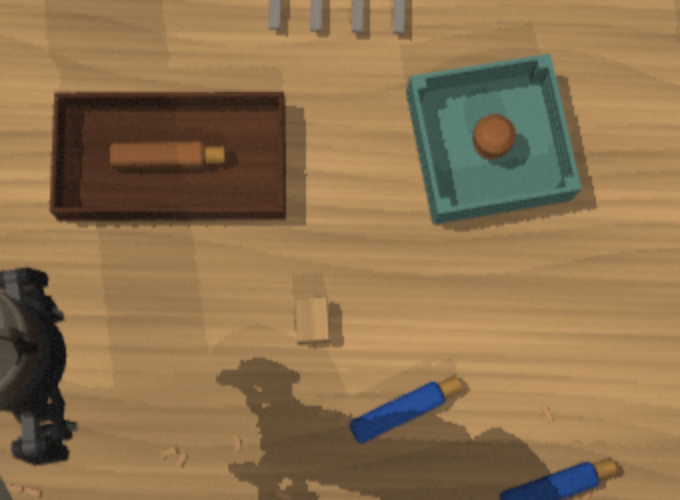

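The knob stands in the basket at (494,136) and the handle lies flat in the tray at (168,154). The arm is clear of everything.

```bash
python3 -c "
from workcell import arm
print(arm.hand_in())"
```

```text
the job is handed in; nothing more can be done
None
```

The job is handed in: the handle was laid flat on the tray floor first, then the knob was put in the basket; both containers stand flat on the bench, and it took about 14.5 s of the 59 s allowed.

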